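# Set the finished pewter ware into its foam nests

## Task

The tankard, small beaker, square caddy and hip flask are finished and stand loose on the bench; put each one, upright, into the foam nest whose pocket is cut to the shape and size of its base, so that it stands flat on the pocket's floor. Pewter dents, so set each piece down gently and do not drop it or knock any piece over. Leave the polish tin where it stands.

Things in the scene. Friction and masses are not known exactly. Their poses are not given: they have to be found in the camera images.
- tankard: Upright open pewter tankard, 96 mm high. Round foot 68 mm wide; body 64 mm wide above the foot, 62 at half height, 61 below the 63 mm lip. D handle of 8 mm bar along its own +y, reaching 67 mm from the axis, 25 to 88 mm above the bench. About 0.36 kg. Origin: centre of the foot's underside; z up.
- beaker: Small pewter beaker standing upright, 76 mm high, open at the top, round foot 46 mm in diameter, waist 43 mm, flaring to 50 mm at the rim (48 mm across at 55 mm height); no handle. About 0.17 kg. Origin: centre of the foot's underside; z up.
- caddy: Square pewter tea caddy standing upright with its lid fixed on: 52 x 52 mm in plan, 70 mm high, with a small turned finial 16 mm wide rising to 85 mm in the middle of the top. About 0.36 kg. Origin: centre of the underside; x and y square to its sides; z up.
- flask: Pewter hip flask standing upright: 28 mm thick (own x) and 92 mm broad (own y, rounded ends), flat-sided up to 84 mm, then a round neck and screw cap 21 mm wide up to 106 mm in the middle. About 0.24 kg. Origin: centre of the underside; z up.
- nest_large_round: Foam nest, fixed: blue tray 104 x 128 mm (own x, y), 20 mm high, dark foam inside, top 30 mm above the bench. In the middle a round pocket 82 mm in diameter, 15 mm deep, white floor 15 mm above the bench. Cut for the tankard; its handle stays above the foam, pointing any way. 7 mm play all round. Origin: underside, under the pocket's centre; z up.
- nest_small_round: Foam nest, fixed: blue tray 104 x 128 mm (own x, y), 20 mm high, dark foam inside, top 30 mm above the bench. In the middle a round pocket 60 mm in diameter, 15 mm deep, white floor 15 mm above the bench. Cut for the small beaker. 7 mm play all round. Origin: underside, under the pocket's centre; z up.
- nest_square: Foam nest, fixed: blue tray 104 x 128 mm (own x, y), 20 mm high, dark foam inside, top 30 mm above the bench. In the middle a square pocket 66 x 66 mm, sides along own x and y, 15 mm deep, white floor 15 mm above the bench. Cut for the square caddy, sides parallel (any quarter turn). 7 mm play all round. Origin: underside, under the pocket's centre; z up.
- nest_oblong: Foam nest, fixed: blue tray 104 x 128 mm (own x, y), 20 mm high, dark foam inside, top 30 mm above the bench. In the middle an oblong pocket 42 mm (own x) by 106 mm (own y), 15 mm deep, white floor 15 mm above the bench. Cut for the hip flask, broad side along own y (either way round). 7 mm play all round. Origin: underside, under the pocket's centre; z up.
- polish_tin: Bystander: closed round metal tin with a brass-coloured lid, 75 mm in diameter, 28 mm high, standing loose among the pieces and nests. Origin: centre of the underside.
Not all that is in view belongs to the job. What is shaped like the caddy but brown is not meant. What is shaped like the tankard but red is not meant.

How it is judged (in metres and radians):
At the end, for the whole second after the job is handed in: Each piece stands on the floor of the pocket of its own nest (origin less than 19 mm above the nest's underside and within 13 mm sideways of the nest's centre), upright within 0.08 rad, released and at rest (horizontal distance between tankard and nest_large_round below 0.013 m and z of tankard in the frame of nest_large_round below 0.019 m and angle between each of tankard, beaker, caddy, flask's own z axis and vertical below 0.08 rad and linear speed of each of tankard, beaker, caddy, flask below 0.02 m/s and angular speed of each of tankard, beaker, caddy, flask below 0.2 rad/s and horizontal distance between beaker and nest_small_round below 0.013 m and z of beaker in the frame of nest_small_round below 0.019 m and horizontal distance between caddy and nest_square below 0.013 m and z of caddy in the frame of nest_square below 0.019 m and horizontal distance between flask and nest_oblong below 0.013 m and z of flask in the frame of nest_oblong below 0.019 m); the robot touches nothing.
It fails at once if a piece is knocked over (tilted more than 0.6 rad) (angle between any of tankard, beaker, caddy, flask's own z axis and vertical above 0.6 rad).
It fails at once if a piece is dropped (let go and falling faster than 0.8 m/s, some 30 mm of fall) ((contact force between tankard and the fingers below 0.1 N and linear speed of tankard above 0.8 m/s) or (contact force between beaker and the fingers below 0.1 N and linear speed of beaker above 0.8 m/s) or (contact force between caddy and the fingers below 0.1 N and linear speed of caddy above 0.8 m/s) or (contact force between flask and the fingers below 0.1 N and linear speed of flask above 0.8 m/s)).
It fails at once if a piece is driven hard into a nest (contact force over 80 N) (contact force between any of tankard, beaker, caddy, flask and nest_large_round above 80 N or contact force between any of tankard, beaker, caddy, flask and nest_small_round above 80 N or contact force between any of tankard, beaker, caddy, flask and nest_square above 80 N or contact force between any of tankard, beaker, caddy, flask and nest_oblong above 80 N).
It fails at once if the polish tin is pushed more than 30 mm (distance of polish_tin from where it was at the start of the episode above 0.03 m).
It also fails if it takes over 120 s, if anything falls off the work surface, if the arm or the gripper's body presses on something with over 40 N, if the wrist force passes 120 N, or if a joint passes its speed limit or range.

## Robot

A 6-joint arm with a two-finger parallel gripper is mounted at the origin on the work surface. World frame = base frame: x ahead of the robot, y to its left, z up, the work surface at z = 0. Lengths are in mm, angles in rad, forces in N, time in s.
With the tool pointing down it reaches from about 350 to 975 mm from the base axis. Payload 7.1 kg.
Tool frame: the origin (TCP) lies midway between the tips of the shut fingers; the grasp point (between the pads) lies 19 mm behind it (ctrl.grip_depth is the distance from the TCP to the grasp point, in mm); z points along the fingers, y is the line along which they close (so a half turn about z gives the same grasp; the last joint's range is limited). The gripper opens to 88 mm and grips with 3 to 60 N. Pads are 20 mm wide; open, the fingers measure 115 mm over their backs; the gripper's body (75 mm by 178 mm) begins 61 mm behind the grasp point.
Start: joints at [1.207, 0.423, 1.63, -0, 1.089, -0.019], TCP at [211.223, 588.209, 222.675] pointing down, gripper open.
Joint ranges: [-3, 3], [-0.9, 2.11], [0.09, 2.58], [-1.31, 4.45], [0.11, 2.69], [-2.54, 2.54]. Speed limits (rad/s): [2.39, 2.39, 3.01, 3.14, 3.14, 3.14].

## Interface

Orientations are given as a rotation vector (axis times angle).
In Python, from workcell import ctrl, cams gives the robot as it stands.
- The arm moves only by the tool move_arm, never from a script. Its argument "steps" is a list of rows, each a list of 3 entries, a list of its own where there are three numbers: the shift along the tool's x, y, z in units of 25 mm (1.0 is 25 mm), then the turn about the tool's z in units of 5 degrees (1.0 is 5 degrees), then the closure, from 0 (fully open) to 1 (shut). A call has 1 to 20 rows; each row shifts and turns the commanded pose from where the row before left it, along the tool's axes as they then stand; what a row does not reach is not made up. A row lasts 1/12 s, in which the tool goes at most 41.7 mm and 7.16 degrees, less where a joint would pass 70% of its speed; a pose out of reach is approached as far as the arm can. A call is refused whole if a number of a shift passes 1 or a number of a turn 1, either way. A call with a gripper value outside its range is refused whole. The fingers move at their own pace and stop on an object; the grip force is fixed at half the most. Time passes only in rows, so rows that do not move let the fingers close. It gives the time, the measured TCP pose, the force, the opening and the grip force at its end, in the units of the state.
- ctrl.get_obs(): the state, without advancing time (a new reading comes with each control period).
- cams.get_image(name): name is "side" or "top" or "wrist"; returns a dict with "image" (400x640x3 uint8, red, green, blue), "camera_matrix" (3x3 intrinsics, pixels), "xyz" and "rotation" of the camera in the world; the wrist camera has in their place "mount" (4x4, takes a point from camera to tool coordinates, whose origin is the TCP and whose axes are the flange's). Camera axes: x right, y down, z forward; pixel columns grow to the right and rows downward; lengths in mm; the calibration is good to about 2 mm. A picture is of the moment at which its call begins: read the wrist's pose just before it. There is no depth.
- ctrl.close_job(): hands the job in; it is judged then, once.
Trained networks look in the newest picture that a camera, given by its name, has taken for a name from the list of things; names that differ only in an ending like _2 or _b are one class to them, and where a whole thing is asked for, a point or a joint stands for the part that bears it (a point fixed in the world has none). Each returns a list of dicts, best first, with "p" (0 to 1); they miss things now and then, are a little off and sometimes report something else, mostly with a low value. They report only what shows in the picture. A call takes as long as a camera call. They do not tell look-alikes from the thing itself.
- cams.boxes_of(camera, thing): "rect" ([centre column, centre row, width, height] in pixels, round what is visible of it).
- cams.cut_out(camera, thing): "pixels" (400x640 bool, what is visible of it) and "rect" ([centre column, centre row, width, height] in pixels, round what is visible of it).
The state is a dict: "t": time; "qpos": joint angles; "qvel": joint speeds; "joint_torque": joint torques, N m; "ee_pos": TCP position; "orientation": TCP orientation; "ft_force": force on the tool from outside, world axes, zero at the start; "moment": the same for the moment, N m; "width": finger opening in mm; "grasp_force": force on a finger pad.
Only numpy, scipy, OpenCV 4.12 (cv2) and the standard library are available. Lean on these libraries where they do the work, as an engineer would, in place of code of your own. Each camera call takes 0.05 s, during which the arm holds its last target. There are 200 camera calls.

## Working session

There is one attempt and no reset: what is moved stays moved. The work goes in short steps, Python scripts to look and compute and a tool call to move; the robot and the scene stay as the last step left them, time stands still between calls to the robot, and variables do not carry over. Pictures are saved under pics/ and viewed, at most 14 in all, crops included, and the job is handed in when it is done.

Besides the shell and the picture viewer there is one more tool, called after "Emit:" by a JSON object that holds its "method" and its "body". move_arm: Moves the arm, as the interface text tells. Its arguments: {"type":"object","properties":{"steps":{"type":"array"}},"required":["steps"]}

```bash
mkdir -p pics; ls; python3 - <<'E'
from workcell import ctrl,cams
import cv2
o=ctrl.get_obs();print(o['t'],o['ee_pos'],o['orientation'],o['width'])
for n in ['top','side']:
    r=cams.get_image(n);cv2.imwrite(f'pics/{n}0.png',r['image'][:,:,::-1]);print(n,r['camera_matrix'].tolist(),r['xyz'],r['rotation'].tolist())
    for th in ['tankard','beaker','caddy','flask','nest_large_round','nest_small_round','nest_square','nest_oblong','polish_tin']:
        print(th,[([round(float(v)) for v in d['rect']],round(d['p'],2)) for d in cams.boxes_of(n,th)])
r=cams.get_image('wrist');print(r['mount'].tolist(),r['camera_matrix'].tolist())
E
```

```text
pics
0.0 [211.06081705 587.69860983 221.91724745] [-5.38959550e-01 -3.09474037e+00  2.29040602e-03] 87.70404771032268
top [[489.5103385181349, 0.0, 312.1705948938344], [0.0, 489.5103385181349, 199.7643928246539], [0.0, 0.0, 1.0]] [ 468.12082874    6.46846801 1423.07275105] [-2.214440821680615, 2.17305346678842, -0.04149434370833935]
tankard [([324, 156, 27, 36], 0.93), ([279, 137, 35, 32], 0.61), ([404, 175, 49, 43], 0.25)]
beaker [([354, 225, 14, 13], 0.82)]
caddy [([235, 165, 27, 19], 0.88), ([238, 129, 24, 29], 0.88), ([220, 203, 24, 26], 0.65)]
flask [([284, 230, 34, 11], 0.88)]
nest_large_round [([418, 256, 54, 47], 0.86)]
nest_small_round [([219, 260, 50, 38], 0.57)]
nest_square [([461, 210, 53, 48], 0.95)]
nest_oblong [([402, 174, 48, 43], 0.63)]
polish_tin [([172, 213, 27, 28], 0.94)]
side [[462.60806060353667, 0.0, 318.2057543632933], [0.0, 462.60806060353667, 196.97226815229976], [0.0, 0.0, 1.0]] [  94.09933108 -914.80069033  837.43463553] [-2.1995614681259656, 0.5249362428369683, -0.24059337784342782]
tankard [([346, 151, 23, 42], 0.97), ([355, 179, 25, 41], 0.81)]
beaker [([308, 225, 20, 37], 0.89)]
caddy [([306, 142, 18, 29], 0.92), ([338, 135, 12, 18], 0.77), ([272, 146, 24, 32], 0.59)]
flask [([276, 182, 27, 38], 0.98), ([250, 134, 23, 16], 0.61), ([358, 180, 26, 45], 0.51)]
nest_large_round [([309, 287, 75, 61], 0.94), ([385, 245, 69, 51], 0.47)]
nest_small_round [([225, 164, 40, 34], 0.79)]
nest_square [([389, 308, 77, 68], 0.97)]
nest_oblong [([386, 244, 68, 50], 0.61)]
polish_tin [([249, 132, 20, 20], 0.81)]
[[8.018706618810716e-05, -0.9593626740853209, -0.28217592587230894, 77.69704582436081], [0.9999993212525675, 0.00040491645533254723, -0.001092491220342743, 1.10744269020846], [0.0011623529742471653, -0.28217564674245826, 0.9593620553894328, -161.49564325355016], [0.0, 0.0, 0.0, 1.0]] [[301.68707459062654, 0.0, 317.3977435641552], [0.0, 301.68707459062654, 193.8702202647707], [0.0, 0.0, 1.0]]
```

```bash
python3 - <<'E'
import cv2
a=cv2.imread('pics/top0.png')[100:300,140:520];cv2.imwrite('pics/a.png',cv2.resize(a,(798,420),interpolation=3))
a=cv2.imread('pics/side0.png')[100:360,190:450];cv2.imwrite('pics/b.png',cv2.resize(a,(600,600),interpolation=3))
E
```

```text
(no output)
```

View pics/a.png

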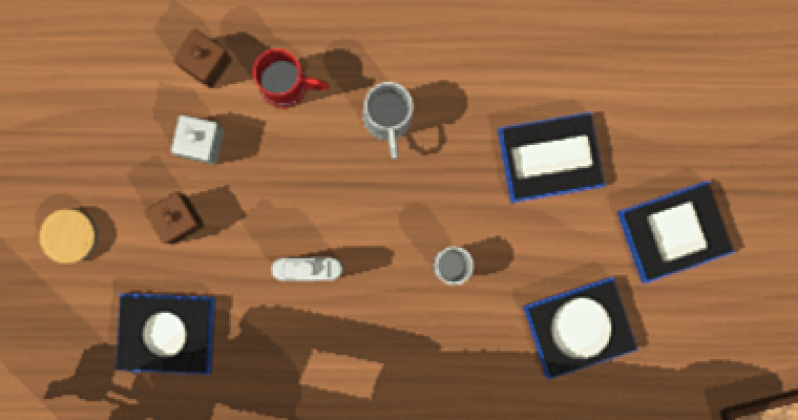

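View pics/b.png

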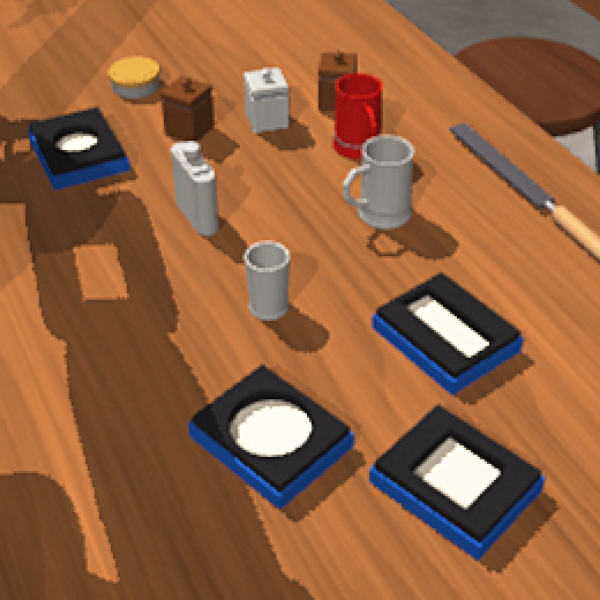

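The pieces meant are the grey tankard (top px 324,152), white/grey caddy (235,165), beaker (354,225) and flask (284,230). The look-alikes are the red tankard (279,137) and the brown caddies (238,129) and (220,203), ruled out by colour. Both crops show these clearly enlarged. Nests in the top view: large round (418,256), square (461,210), oblong (402,174), small round (219,260). Next I fit the models to the masks.

```bash
cat > h.py <<'E'
import numpy as np, cv2
from scipy.optimize import minimize
from scipy.spatial.transform import Rotation as R
from workcell import ctrl,cams
def disc(r,z,x=0,y=0):
    a=np.linspace(0,2*np.pi,32,endpoint=False);return np.c_[x+r*np.cos(a),y+r*np.sin(a),0*a+z]
def box(a,b,z0,z1,x=0,y=0):
    return np.array([[x+i*a/2,y+j*b/2,z] for i in(-1,1) for j in(-1,1) for z in(z0,z1)])
def stad(z):
    return np.r_[disc(14,z,0,32),disc(14,z,0,-32)]
NEST=[box(104,128,0,20),box(98,122,0,30)]
M=dict(tankard=[np.r_[disc(34,0),disc(34,5)],np.r_[disc(32,5),disc(31.5,96)],box(8,10,80,88,0,35),box(8,10,25,33,0,35),box(8,37,80,88,0,48.5),box(8,37,25,33,0,48.5),box(8,8,25,88,0,63)],
 beaker=[np.r_[disc(23,0),disc(22,25)],np.r_[disc(22,25),disc(24,55)],np.r_[disc(24,55),disc(25,76)]],
 caddy=[box(52,52,0,70),np.r_[disc(8,70),disc(8,85)]],
 flask=[np.r_[stad(0),stad(84)],np.r_[disc(10.5,84),disc(10.5,106)]],
 nest_large_round=NEST,nest_small_round=NEST,nest_square=NEST,nest_oblong=NEST,polish_tin=[np.r_[disc(37.5,0),disc(37.5,28)]])
def cam(n):
    o=ctrl.get_obs();r=cams.get_image(n);K=r['camera_matrix']
    if n=='wrist':
        T=np.eye(4);T[:3,:3]=R.from_rotvec(o['orientation']).as_matrix();T[:3,3]=o['ee_pos'];T=T@r['mount'];Rm,t=T[:3,:3],T[:3,3]
    else:
        q=np.array(r['rotation']);Rm=R.from_rotvec(q).as_matrix() if q.size==3 else q;t=np.array(r['xyz'])
    return dict(n=n,K=np.array(K),R=Rm,t=t,im=r['image'])
def proj(c,P):
    q=(np.atleast_2d(P)-c['t'])@c['R'];u=q@c['K'].T;return u[:,:2]/u[:,2:]
def back(c,uv,z):
    d=c['R']@np.linalg.solve(c['K'],[uv[0],uv[1],1]);return c['t']+d*(z-c['t'][2])/d[2]
S=4
def render(c,th,p,roi):
    x0,y0,w,h=roi;m=np.zeros((h*S,w*S),np.uint8);co,s=np.cos(p[2]),np.sin(p[2])
    for P in M[th]:
        W=P@np.array([[co,s,0],[-s,co,0],[0,0,1]])+[p[0],p[1],0]
        uv=(proj(c,W)-[x0,y0]+.5)*S-.5
        cv2.fillConvexPoly(m,cv2.convexHull(np.round(uv*16).astype(np.int32)),255,shift=4)
    return cv2.resize(m,(w,h),interpolation=cv2.INTER_AREA)/255.
def fit(th,obs,p0,yaws):
    """obs: list of (cam, bool mask)"""
    L=[]
    for c,m in obs:
        ys,xs=np.nonzero(m);x0,y0=max(xs.min()-15,0),max(ys.min()-15,0)
        w,h=min(xs.max()+16,640)-x0,min(ys.max()+16,400)-y0;L.append((c,m[y0:y0+h,x0:x0+w].astype(float),(x0,y0,w,h)))
    def cost(p):
        e=0
        for c,m,roi in L:
            r=render(c,th,p,roi);e+=np.abs(r-m).sum()/m.sum()
        return e/len(L)
    best=None
    for y in yaws:
        q=minimize(lambda v:cost([v[0],v[1],v[2]/30]),[p0[0],p0[1],y*30],method='Nelder-Mead',options=dict(initial_simplex=np.array([[p0[0],p0[1],y*30],[p0[0]+10,p0[1],y*30],[p0[0],p0[1]+10,y*30],[p0[0],p0[1],y*30+9]]),xatol=.05,fatol=1e-5))
        if best is None or q.fun<best.fun:best=q
    return np.array([best.x[0],best.x[1],best.x[2]/30]),best.fun
def det(c,th,xy,z,maxd=25):
    """mask of the detection nearest the expected point"""
    D=[d for d in cams.cut_out(c['n'],th)]
    e=proj(c,[xy[0],xy[1],z])[0]
    D=sorted(D,key=lambda d:np.hypot(*(np.array(d['rect'][:2])-e)))
    if not D or np.hypot(*(np.array(D[0]['rect'][:2])-e))>maxd:return None
    return D[0]['pixels']
YAW={'tankard':np.arange(0,6.2,.4),'beaker':[0],'caddy':[-.5,0,.4],'flask':[-1.2,-.6,0,.6,1.2,1.57],'polish_tin':[0]}
HZ=dict(tankard=48,beaker=38,caddy=38,flask=48)
E
cat > m0.py <<'E'
from h import *
import json
px=dict(tankard=(324,154),beaker=(354,225),caddy=(235,165),flask=(284,230),nest_large_round=(418,256),nest_small_round=(219,260),nest_square=(461,210),nest_oblong=(402,174),polish_tin=(172,213))
ct=cam('top');cs=cam('side');out={}
for th,u in px.items():
    z=HZ.get(th,15);x=back(ct,u,z)
    ob={c['n']:(c,m) for c in(ct,cs) if (m:=det(c,th,x,z)) is not None}
    yw=YAW.get(th,[-1,-.5,0,.5,1,1.5])
    p,f=fit(th,list(ob.values()),x,yw);out[th]=p.tolist()
    print(th,np.round(p,3),round(f,3),list(ob),'each',[np.round(fit(th,[v],p,[p[2]])[0],2).tolist() for v in ob.values()])
json.dump(out,open('m.json','w'))
E
python3 m0.py
```

```text
tankard [666.236 -12.397   1.751] 0.144 ['top', 'side'] each [[666.67, -12.89, 1.67], [666.32, -10.97, 1.77]]
beaker [ 4.60648e+02 -1.02817e+02  5.30000e-02] 0.104 ['top', 'side'] each [[461.6, -103.5, 0.33], [460.62, -99.47, 0.15]]
caddy [622.724 244.434   1.246] 0.182 ['top', 'side'] each [[624.94, 243.16, 1.29], [623.47, 251.98, 1.22]]
flask [452.027  90.279   3.164] 0.095 ['top', 'side'] each [[452.79, 88.18, 3.19], [452.01, 92.7, 3.15]]
nest_large_round [ 3.78768e+02 -2.81033e+02  3.47000e-01] 0.047 ['top'] each [[378.72, -281.01, 0.35]]
nest_small_round [ 3.58638e+02  2.85788e+02 -2.40000e-02] 0.046 ['top', 'side'] each [[359.53, 284.27, -0.02], [358.08, 287.9, -0.03]]
nest_square [ 5.11307e+02 -4.09788e+02  3.47000e-01] 0.037 ['top', 'side'] each [[511.96, -410.12, 0.36], [510.24, -409.26, 0.35]]
nest_oblong [ 6.11722e+02 -2.38533e+02  1.90000e-01] 0.037 ['top', 'side'] each [[612.27, -239.48, 0.19], [611.0, -237.89, 0.19]]
polish_tin [4.90465e+02 4.22404e+02 1.05000e-01] 0.086 ['top', 'side'] each [[491.2, 421.37, 0.09], [489.1, 424.63, 0.22]]
```

```bash
cat > plan.py <<'E'
import sys;from h import *
# args: x y z psi(closing direction, mod pi)
def plan(x,y,z,psi=None):
    o=ctrl.get_obs();Rm=R.from_rotvec(o['orientation']).as_matrix()
    ps=np.arctan2(Rm[1,1],Rm[0,1]);u=0
    if psi is not None:
        u=(psi-ps+np.pi/2)%np.pi-np.pi/2
    Rn=Rm@R.from_euler('z',-u).as_matrix()
    Rn[:, :]=Rn
    d=np.array([x,y,z])-o['ee_pos'];yw=ps+u
    T=np.array([[-np.sin(yw),np.cos(yw),0],[np.cos(yw),np.sin(yw),0],[0,0,-1]])
    if (T[0]@Rn[:,0])<0:T[0]*=-1
    print('t',round(o['t'],1),'pos',np.round(o['ee_pos'],1),'psi',round(ps,3),'tiltz',round(Rm[2,2],4),'j6',round(o['qpos'][5],2),'w',round(o['width'],1),'F',round(o['grasp_force'],1))
    print('TURN units',round(-np.degrees(u)/5,2),'SHIFT units (after turn)',np.round(T@d/25,2))
if __name__=='__main__':
    a=[float(v) for v in sys.argv[1:]];plan(*a)
E
python3 plan.py 622 245 210 1.246
```

```text
t 2.0 pos [211.2 588.2 222.7] psi 1.226 tiltz -1.0 j6 -0.02 w 88.0 F 0.0
TURN units -0.23 SHIFT units (after turn) [-19.95  -7.77   0.51]
```

Emit:
{"method": "move_arm", "body": {"steps": [[[-1,-0.39,0.025],-0.23,0],[[-1,-0.39,0.025],0,0],[[-1,-0.39,0.025],0,0],[[-1,-0.39,0.025],0,0],[[-1,-0.39,0.025],0,0],[[-1,-0.39,0.025],0,0],[[-1,-0.39,0.025],0,0],[[-1,-0.39,0.025],0,0],[[-1,-0.39,0.025],0,0],[[-1,-0.39,0.025],0,0],[[-1,-0.39,0.025],0,0],[[-1,-0.39,0.025],0,0],[[-1,-0.39,0.025],0,0],[[-1,-0.39,0.025],0,0],[[-1,-0.39,0.025],0,0],[[-1,-0.39,0.025],0,0],[[-1,-0.39,0.025],0,0],[[-1,-0.39,0.025],0,0],[[-1,-0.39,0.025],0,0],[[0,0,0],0,0]]}}

```text
t: 3.72
ee_pos: [605.2, 257.8, 210.7]
orientation: [0.512, 3.098, -0.0]
ft_force: [0.4, -0.7, -0.0]
width: 87.8
grasp_force: 0.0
```

```bash
cat > look.py <<'E'
import sys,json;from h import *
# look.py thing z_expected [png]
th=sys.argv[1];m=json.load(open('m.json'));p=m[th]
c=cam('wrist');z=HZ.get(th,15);mk=det(c,th,p,z,60)
if len(sys.argv)>2:
    im=c['im'][:,:,::-1].copy()
    if mk is not None:cv2.drawContours(im,cv2.findContours(mk.astype(np.uint8),0,1)[0],-1,(0,255,0),1)
    cv2.imwrite('pics/'+sys.argv[2],im)
if mk is None:print('none')
else:
    q,f=fit(th,[(c,mk)],p,[p[2],p[2]+.25,p[2]-.25]);print(th,'was',np.round(p,2),'now',np.round(q,3),'cost',round(f,3),'mask area',mk.sum())
    m[th+'_w']=q.tolist();json.dump(m,open('m.json','w'))
E
python3 look.py caddy w1.png
```

```text
caddy was [622.72 244.43   1.25] now [622.317 244.045   1.389] cost 0.062 mask area 2761
```

View pics/w1.png

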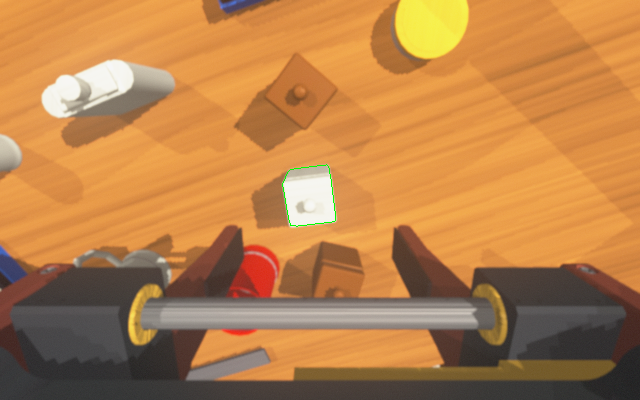

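Grey caddy sits at (310,197) between brown ones at (300,92) and (338,270), with both finger paths clear.

```bash
python3 plan.py 622.3 244 26 1.389
```

```text
t 3.8 pos [602.3 260.  210.5] psi 1.244 tiltz -1.0 j6 -0.85 w 88.1 F 0.0
TURN units -1.66 SHIFT units (after turn) [-0.9  -0.48  7.38]
```

Emit:
{"method": "move_arm", "body": {"steps": [[[0,0,0],-0.83,0],[[0,0,0],-0.83,0],[[-0.45,-0.24,0.4],0,0],[[-0.45,-0.24,0.4],0,0],[[0,0,0],0,0],[[0,0,0],0,0],[[0,0,0],0,0]]}}

```text
t: 4.4
ee_pos: [621.8, 244.7, 190.2]
orientation: [-0.284, -3.128, 0.001]
ft_force: [-0.4, -0.2, -0.1]
width: 87.8
grasp_force: 0.0
```

```bash
python3 look.py caddy; python3 plan.py 622.3 244 26 1.389
```

```text
caddy was [622.72 244.43   1.25] now [622.147 243.387   1.361] cost 0.052 mask area 3184
t 4.5 pos [621.9 245.  190.9] psi 1.39 tiltz -1.0 j6 -1.03 w 87.8 F 0.0
TURN units 0.02 SHIFT units (after turn) [-0.02 -0.04  6.6 ]
```

Emit:
{"method": "move_arm", "body": {"steps": [[[0,-0.06,0.9],0.2,0],[[0,0,0.9],0,0],[[0,0,0.9],0,0],[[0,0,0.9],0,0],[[0,0,0.9],0,0],[[0,0,0.9],0,0],[[0,0,0.6],0,0],[[0,0,0.5],0,0],[[0,0,0.1],0,0],[[0,0,0],0,0],[[0,0,0],0,1],[[0,0,0],0,1],[[0,0,0],0,1],[[0,0,0],0,1],[[0,0,0],0,1],[[0,0,0],0,1],[[0,0,0],0,1],[[0,0,0],0,1],[[0,0,0],0,1],[[0,0,0],0,1]]}}

```text
t: 6.17
ee_pos: [621.8, 243.3, 26.3]
orientation: [0.309, 3.126, -0.0]
ft_force: [-2.0, -2.5, 4.6]
width: 52.1
grasp_force: 30.0
```

```bash
python3 plan.py 511 -410 180 0.347
```

```text
t 6.2 pos [621.8 243.3  26.3] psi 1.374 tiltz -1.0 j6 -1.02 w 52.1 F 30.0
TURN units 11.76 SHIFT units (after turn) [-23.07 -13.06  -6.15]
```

Emit:
{"method": "move_arm", "body": {"steps": [[[0,0,-0.5],0,1],[[0,0,-0.9],0,1],[[0,0,-0.95],0,1],[[0,0,-0.95],0,1],[[0,0,-0.95],0,1],[[0,0,-0.95],0,1],[[0,0,-0.95],0,1],[[0,0,0],0.98,1],[[0,0,0],0.98,1],[[0,0,0],0.98,1],[[0,0,0],0.98,1],[[0,0,0],0.98,1],[[0,0,0],0.98,1],[[0,0,0],0.98,1],[[0,0,0],0.98,1],[[0,0,0],0.98,1],[[0,0,0],0.98,1],[[0,0,0],0.98,1],[[0,0,0],0.98,1]]}}

```text
t: 7.75
ee_pos: [621.0, 243.3, 179.4]
orientation: [-1.809, -2.567, 0.001]
ft_force: [-0.7, -0.4, -3.2]
width: 52.1
grasp_force: 30.0
```

Emit:
{"method": "move_arm", "body": {"steps": [[[-0.92,-0.52,0],0,1],[[-0.92,-0.52,0],0,1],[[-0.92,-0.52,0],0,1],[[-0.92,-0.52,0],0,1],[[-0.92,-0.52,0],0,1],[[-0.92,-0.52,0],0,1],[[-0.92,-0.52,0],0,1],[[-0.92,-0.52,0],0,1],[[-0.92,-0.52,0],0,1],[[-0.92,-0.52,0],0,1],[[-0.92,-0.52,0],0,1],[[-0.92,-0.52,0],0,1],[[-0.92,-0.52,0],0,1],[[-0.92,-0.52,0],0,1],[[-0.92,-0.52,0],0,1],[[-0.92,-0.52,0],0,1],[[-0.92,-0.52,0],0,1],[[-0.92,-0.52,0],0,1],[[-0.92,-0.52,0],0,1],[[-0.92,-0.52,0],0,1]]}}

```text
t: 9.42
ee_pos: [533.0, -278.5, 179.6]
orientation: [-1.804, -2.571, -0.0]
ft_force: [0.5, 0.5, -4.3]
width: 52.1
grasp_force: 30.0
```

Emit:
{"method": "move_arm", "body": {"steps": [[[0,0,0],0,1],[[0,0,0],0,1],[[0,0,0],0,1]]}}

```text
t: 9.67
ee_pos: [533.3, -277.1, 179.4]
orientation: [-1.804, -2.57, -0.0]
ft_force: [0.6, 0.1, -3.0]
width: 51.6
grasp_force: 30.0
```

```bash
python3 look.py nest_square w2.png; python3 plan.py 511 -410 180 0.347
```

```text
none
t 9.8 pos [ 533.7 -276.5  179.5] psi 0.348 tiltz -1.0 j6 -0.85 w 51.8 F 30.0
TURN units 0.01 SHIFT units (after turn) [-4.71 -2.67 -0.02]
```

View pics/w2.png

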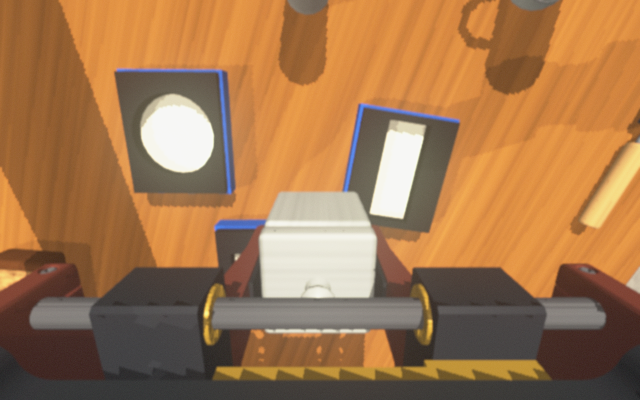

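The caddy is held square. The large round nest (178,133) and the oblong nest (400,170) are fully in view, so I'll measure them from here.

```bash
python3 look.py nest_large_round; python3 look.py nest_oblong; python3 plan.py 511.3 -409.8 180 0.347
```

```text
nest_large_round was [ 3.7877e+02 -2.8103e+02  3.5000e-01] now [ 3.78021e+02 -2.80931e+02  3.36000e-01] cost 0.014 mask area 13492
nest_oblong was [ 6.1172e+02 -2.3853e+02  1.9000e-01] now [ 6.10701e+02 -2.38919e+02  1.92000e-01] cost 0.081 mask area 10829
t 10.0 pos [ 533.9 -276.8  179.6] psi 0.348 tiltz -1.0 j6 -0.85 w 52.1 F 30.0
TURN units 0.02 SHIFT units (after turn) [-4.69 -2.66 -0.02]
```

Emit:
{"method": "move_arm", "body": {"steps": [[[-0.94,-0.53,0],0,1],[[-0.94,-0.53,0],0,1],[[-0.94,-0.53,0],0,1],[[-0.94,-0.53,0],0,1],[[-0.94,-0.53,0],0,1],[[0,0,0],0,1],[[0,0,0],0,1],[[0,0,0],0,1],[[0,0,0],0,1]]}}

```text
t: 10.72
ee_pos: [511.5, -409.4, 179.4]
orientation: [-1.803, -2.572, -0.0]
ft_force: [0.6, -0.4, -3.0]
width: 52.2
grasp_force: 30.0
```

```bash
python3 plan.py 511.3 -409.8 43 0.347; python3 - <<'E'
from h import *
im=cam('side');cv2.imwrite('pics/s1.png',cv2.resize(im['im'][200:380,300:480,::-1],(540,540),interpolation=3))
E
```

```text
t 10.7 pos [ 511.5 -409.4  179.4] psi 0.348 tiltz -1.0 j6 -1.04 w 52.2 F 30.0
TURN units 0.01 SHIFT units (after turn) [-0.01 -0.01  5.46]
```

View pics/s1.png

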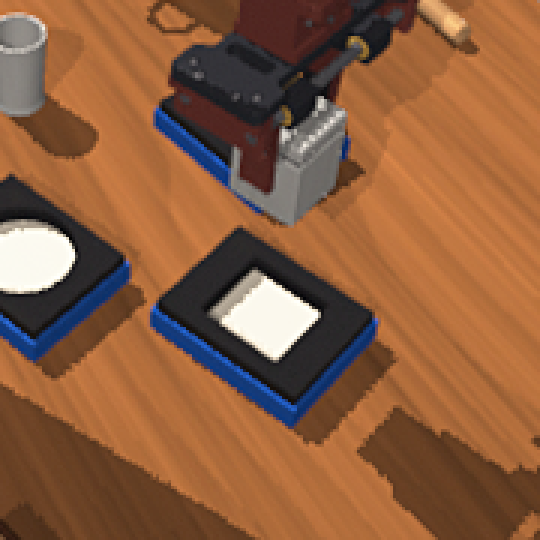

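Emit:
{"method": "move_arm", "body": {"steps": [[[0,0,0.8],0,1],[[0,0,0.9],0,1],[[0,0,0.9],0,1],[[0,0,0.9],0,1],[[0,0,0.6],0,1],[[0,0,0.5],0,1],[[0,0,0.3],0,1],[[0,0,0.2],0,1],[[0,0,0.15],0,1],[[0,0,0.1],0,1],[[0,0,0.1],0,1],[[0,0,0.05],0,1],[[0,0,0],0,1],[[0,0,0],0,1]]}}

```text
t: 11.93
ee_pos: [511.5, -410.9, 42.4]
orientation: [1.804, 2.571, -0.0]
ft_force: [-0.0, -0.1, -3.0]
width: 52.1
grasp_force: 30.0
```

Emit:
{"method": "move_arm", "body": {"steps": [[[0,0,0.04],0,1],[[0,0,0],0,1],[[0,0,0],0,0.35],[[0,0,0],0,0.3],[[0,0,0],0,0.2],[[0,0,0],0,0.1],[[0,0,0],0,0],[[0,0,0],0,0],[[0,0,0],0,0],[[0,0,0],0,0],[[0,0,-0.5],0,0],[[0,0,-0.9],0,0],[[0,0,-0.9],0,0],[[0,0,-0.9],0,0],[[0,0,-0.9],0,0],[[0,0,-0.9],0,0],[[0,0,-1],0,0],[[0,0,0],0,0]]}}

```text
t: 13.43
ee_pos: [513.7, -412.6, 197.5]
orientation: [1.799, 2.565, -0.001]
ft_force: [0.5, -1.1, 1.1]
width: 87.8
grasp_force: 0.0
```

```bash
python3 - <<'E'
from h import *
c=cam('wrist');cv2.imwrite('pics/w3.png',c['im'][:,:,::-1])
E
python3 plan.py 460.6 -102.8 190 0.347; python3 plan.py 666.2 -12.4 190 0.18
```

```text
t 13.5 pos [ 512.9 -411.9  195.1] psi 0.347 tiltz -1.0 j6 -1.04 w 87.6 F 0.0
TURN units 0.0 SHIFT units (after turn) [12.34  2.24  0.2 ]
t 13.5 pos [ 512.9 -411.9  195.1] psi 0.347 tiltz -1.0 j6 -1.04 w 87.6 F 0.0
TURN units 1.92 SHIFT units (after turn) [14.62  8.89  0.2 ]
```

View pics/w3.png

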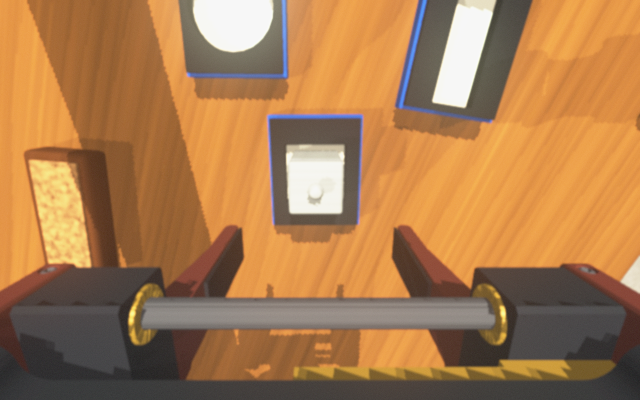

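The caddy sits square in its pocket at (315,180). Beaker next, keeping the tool's heading.

Emit:
{"method": "move_arm", "body": {"steps": [[[0.95,0.17,0],0,0],[[0.95,0.17,0],0,0],[[0.95,0.17,0],0,0],[[0.95,0.17,0],0,0],[[0.95,0.17,0],0,0],[[0.95,0.17,0],0,0],[[0.95,0.17,0],0,0],[[0.95,0.17,0],0,0],[[0.95,0.17,0],0,0],[[0.95,0.17,0],0,0],[[0.95,0.17,0],0,0],[[0.95,0.17,0],0,0],[[0.95,0.2,0.2],0,0],[[0,0,0],0,0],[[0,0,0],0,0],[[0,0,0],0,0],[[0,0,0],0,0]]}}

```text
t: 14.9
ee_pos: [459.3, -102.0, 186.0]
orientation: [1.805, 2.571, -0.0]
ft_force: [0.3, 0.0, 0.2]
width: 88.1
grasp_force: 0.0
```

```bash
python3 look.py beaker; python3 look.py flask; python3 plan.py 460.6 -102.8 29 0.347
```

```text
beaker was [ 4.6065e+02 -1.0282e+02  5.0000e-02] now [ 4.59989e+02 -1.02177e+02  1.71000e-01] cost 0.047 mask area 2421
flask was [452.03  90.28   3.16] now [452.398  90.531   3.144] cost 0.024 mask area 1471
t 15.1 pos [ 459.1 -102.   186. ] psi 0.346 tiltz -1.0 j6 -0.59 w 88.0 F 0.0
TURN units -0.01 SHIFT units (after turn) [-0.05  0.05  6.28]
```

Emit:
{"method": "move_arm", "body": {"steps": [[[0,0.04,0.8],0,0],[[0,0,0.9],0,0],[[0,0,0.9],0,0],[[0,0,0.9],0,0],[[0,0,0.9],0,0],[[0,0,0.9],0,0],[[0,0,0.6],0,0],[[0,0,0.3],0,0],[[0,0,0.08],0,0],[[0,0,0],0,0],[[0,0,0],0,1],[[0,0,0],0,1],[[0,0,0],0,1],[[0,0,0],0,1],[[0,0,0],0,1],[[0,0,0],0,1],[[0,0,0],0,1],[[0,0,0],0,1],[[0,0,0],0,1],[[0,0,0],0,1]]}}

```text
t: 16.77
ee_pos: [460.0, -101.0, 29.3]
orientation: [1.804, 2.572, 0.0]
ft_force: [-1.7, -0.2, 5.6]
width: 47.9
grasp_force: 29.9
```

Emit:
{"method": "move_arm", "body": {"steps": [[[0,0,0],0,1],[[0,0,-0.3],0,1],[[0,0,-0.8],0,1],[[0,0,-0.95],0,1],[[0,0,-0.95],0,1],[[0,0,-0.95],0,1],[[0,0,-0.95],0,1],[[0,0,-0.95],0,1],[[0,0,-0.5],0,1],[[0,0,0],0,1],[[0,0,0],0,1],[[0,0,0],0,1]]}}

```text
t: 17.77
ee_pos: [459.1, -100.7, 186.9]
orientation: [-1.803, -2.571, 0.001]
ft_force: [0.2, -0.5, -1.3]
width: 48.0
grasp_force: 29.9
```

```bash
python3 plan.py 358.6 285.8 185 0.347
```

```text
t 17.8 pos [ 459.1 -100.7  186.9] psi 0.347 tiltz -1.0 j6 -0.59 w 48.0 F 29.9
TURN units 0.0 SHIFT units (after turn) [15.91  1.48  0.08]
```

Emit:
{"method": "move_arm", "body": {"steps": [[[0.88,0.082,0],0,1],[[0.88,0.082,0],0,1],[[0.88,0.082,0],0,1],[[0.88,0.082,0],0,1],[[0.88,0.082,0],0,1],[[0.88,0.082,0],0,1],[[0.88,0.082,0],0,1],[[0.88,0.082,0],0,1],[[0.88,0.082,0],0,1],[[0.88,0.082,0],0,1],[[0.88,0.082,0],0,1],[[0.88,0.082,0],0,1],[[0.88,0.082,0],0,1],[[0.88,0.082,0],0,1],[[0.88,0.082,0],0,1],[[0.88,0.082,0],0,1],[[0.88,0.082,0],0,1],[[0.88,0.082,0],0,1],[[0,0,0],0,1],[[0,0,0],0,1]]}}

```text
t: 19.43
ee_pos: [358.9, 284.0, 186.4]
orientation: [-1.801, -2.573, 0.004]
ft_force: [0.4, 0.4, -2.0]
width: 48.0
grasp_force: 30.0
```

Emit:
{"method": "move_arm", "body": {"steps": [[[0,0,0],0,1],[[0,0,0],0,1]]}}

```text
t: 19.6
ee_pos: [359.6, 282.9, 187.1]
orientation: [-1.805, -2.571, 0.003]
ft_force: [-0.5, -0.0, -2.3]
width: 48.0
grasp_force: 30.0
```

```bash
python3 - <<'E'
from h import *
c=cam('wrist');cv2.imwrite('pics/w4.png',c['im'][:,:,::-1])
E
python3 plan.py 358.6 285.8 45 0.347
```

```text
t 19.6 pos [359.8 282.9 187.3] psi 0.346 tiltz -1.0 j6 0.29 w 48.1 F 30.0
TURN units -0.01 SHIFT units (after turn) [ 0.12 -0.    5.69]
```

View pics/w4.png

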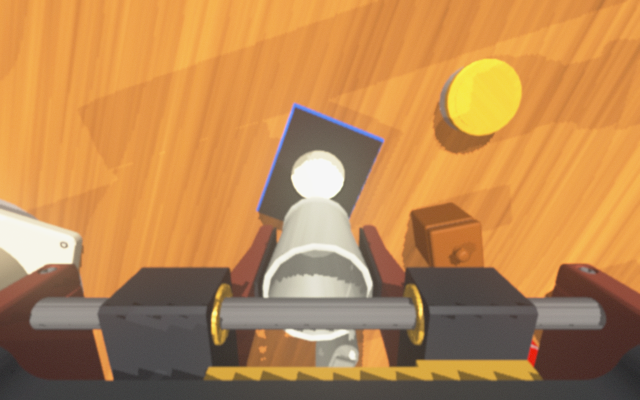

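The beaker hangs upright and the pocket floor shows at (318,175). I'll check that against the nest estimate.

```bash
python3 - <<'E'
from h import *
c=cam('wrist');p=proj(c,np.array([[358.6,285.8,30.]]));print(p)
g=cv2.cvtColor(c['im'],cv2.COLOR_RGB2HSV);m=((g[:,:,2]>150)&(g[:,:,1]<50)).astype(np.uint8);m[193:]=0;m[:140]=0;m[:,:285]=0;m[:,355:]=0
ys,xs=np.nonzero(m);print(xs.min(),xs.max(),ys.min(),ys.max())
u=proj(c,disc(30,30,358.6,285.8));v=proj(c,disc(30,15,358.6,285.8));print(u.min(0),u.max(0),v.min(0),v.max(0))
E
```

```text
[[317.18741048 177.25489995]]
291 343 150 192
[289.58557871 149.59851085] [344.86543421 203.51129465] [290.78132559 147.65790847] [343.7326254  199.44895718]
```

Emit:
{"method": "move_arm", "body": {"steps": [[[0.12,0,0.7],0,1],[[0,0,0.9],0,1],[[0,0,0.9],0,1],[[0,0,0.9],0,1],[[0,0,0.8],0,1],[[0,0,0.5],0,1],[[0,0,0.3],0,1],[[0,0,0.2],0,1],[[0,0,0.2],0,1],[[0,0,0.1],0,1],[[0,0,0.1],0,1],[[0,0,0.05],0,1],[[0,0,0],0,1],[[0,0,0],0,1],[[0,0,0],0,1]]}}

```text
t: 20.95
ee_pos: [359.0, 286.9, 46.9]
orientation: [1.804, 2.572, 0.001]
ft_force: [0.0, -0.7, -1.4]
width: 47.9
grasp_force: 30.0
```

Still 2–2.5 mm above the floor, so I lower that much, release and lift.

Emit:
{"method": "move_arm", "body": {"steps": [[[0,0,0.05],0,1],[[0,0,0.04],0,1],[[0,0,0],0,1],[[0,0,0],0,0.4],[[0,0,0],0,0.3],[[0,0,0],0,0.2],[[0,0,0],0,0.1],[[0,0,0],0,0],[[0,0,0],0,0],[[0,0,0],0,0],[[0,0,-0.4],0,0],[[0,0,-0.9],0,0],[[0,0,-0.9],0,0],[[0,0,-0.9],0,0],[[0,0,-0.9],0,0],[[0,0,-0.9],0,0],[[0,0,-0.9],0,0],[[0,0,0],0,0],[[0,0,0],0,0],[[0,0,0],0,0]]}}

```text
t: 22.62
ee_pos: [358.4, 286.5, 189.0]
orientation: [-1.804, -2.572, 0.001]
ft_force: [-0.4, -0.4, -0.2]
width: 87.6
grasp_force: 0.0
```

```bash
python3 - <<'E'
from h import *
c=cam('wrist');cv2.imwrite('pics/w5.png',c['im'][:,:,::-1])
for d in cams.cut_out('wrist','beaker')[:1]:
    u=[]
    print(d['rect'])
    ys,xs=np.nonzero(d['pixels']);print(xs.min(),xs.max(),ys.min(),ys.max())
for dz in(0,15):
    v=np.vstack([proj(c,P+[358.6,285.8,dz]) for P in M['beaker']]);print(dz,v.min(0),v.max(0))
E
python3 plan.py 452.3 90.5 190 0
```

```text
[318.3, 190.1, 56.0, 65.5]
291 344 158 222
0 [290.66987055 154.99271632] [343.41032843 216.67892209]
15 [289.23658929 157.13094317] [344.77332831 222.46032856]
t 22.7 pos [358.1 286.2 188.3] psi 0.347 tiltz -1.0 j6 0.3 w 87.9 F 0.0
TURN units 3.98 SHIFT units (after turn) [-7.83  3.77 -0.07]
```

The beaker's outline matches the seated prediction. Next the flask.

Emit:
{"method": "move_arm", "body": {"steps": [[[0,0,0],0.99,0],[[0,0,0],1,0],[[0,0,0],1,0],[[0,0,0],0.96,0],[[-0.87,0.42,0],0,0],[[-0.87,0.42,0],0,0],[[-0.87,0.42,0],0,0],[[-0.87,0.42,0],0,0],[[-0.87,0.42,0],0,0],[[-0.87,0.42,0],0,0],[[-0.87,0.42,0],0,0],[[-0.87,0.42,0],0,0],[[-0.87,0.42,0],0,0],[[0,0,0],0,0],[[0,0,0],0,0],[[0,0,0],0,0],[[0,0,0],0,0]]}}

```text
t: 24.13
ee_pos: [453.1, 91.9, 188.8]
orientation: [-2.217, -2.224, 0.002]
ft_force: [0.1, -0.6, -0.3]
width: 88.2
grasp_force: 0.0
```

```bash
python3 look.py flask; python3 plan.py 452.4 90.5 36 0.003
```

```text
flask was [452.03  90.28   3.16] now [451.913  89.924   3.163] cost 0.027 mask area 2976
t 24.2 pos [453.3  92.  189. ] psi 0.004 tiltz -1.0 j6 0.17 w 87.7 F 0.0
TURN units 0.01 SHIFT units (after turn) [-0.06 -0.04  6.12]
```

Emit:
{"method": "move_arm", "body": {"steps": [[[-0.07,-0.04,0.8],-0.1,0],[[0,0,0.9],0,0],[[0,0,0.9],0,0],[[0,0,0.9],0,0],[[0,0,0.9],0,0],[[0,0,0.9],0,0],[[0,0,0.5],0,0],[[0,0,0.3],0,0],[[0,0,0],0,0],[[0,0,0],0,1],[[0,0,0],0,1],[[0,0,0],0,1],[[0,0,0],0,1],[[0,0,0],0,1],[[0,0,0],0,1],[[0,0,0],0,1],[[0,0,0],0,1],[[0,0,0],0,1],[[0,0,0],0,1],[[0,0,0],0,1]]}}

```text
t: 25.9
ee_pos: [452.7, 89.5, 36.8]
orientation: [-2.209, -2.234, 0.0]
ft_force: [-0.5, 0.4, 1.5]
width: 27.9
grasp_force: 29.9
```

Emit:
{"method": "move_arm", "body": {"steps": [[[0,0,0],0,1],[[0,0,0],0,1],[[0,0,0],0,1]]}}

```text
t: 26.15
ee_pos: [452.7, 89.5, 36.8]
orientation: [-2.209, -2.234, 0.0]
ft_force: [-0.7, -0.5, 2.0]
width: 27.5
grasp_force: 29.9
```

Emit:
{"method": "move_arm", "body": {"steps": [[[0,0,-0.3],0,1],[[0,0,-0.8],0,1],[[0,0,-0.95],0,1],[[0,0,-0.95],0,1],[[0,0,-0.95],0,1],[[0,0,-0.95],0,1],[[0,0,-0.9],0,1],[[0,0,-0.4],0,1],[[0,0,0],-0.7,1],[[0,0,0],-0.7,1],[[0,0,0],-0.7,1],[[0,0,0],0,1],[[0,0,0],0,1],[[0,0,0],0,1]]}}

```text
t: 27.32
ee_pos: [452.6, 89.5, 191.5]
orientation: [-1.997, -2.425, 0.001]
ft_force: [-0.2, -0.1, -1.6]
width: 28.1
grasp_force: 29.9
```

```bash
python3 plan.py 611.4 -238.7 187 0.191
```

```text
t 27.3 pos [452.6  89.5 191.5] psi 0.193 tiltz -1.0 j6 -0.02 w 28.1 F 29.9
TURN units 0.02 SHIFT units (after turn) [-14.09   3.75   0.18]
```

Emit:
{"method": "move_arm", "body": {"steps": [[[-0.88,0.235,0],0,1],[[-0.88,0.235,0],0,1],[[-0.88,0.235,0],0,1],[[-0.88,0.235,0],0,1],[[-0.88,0.235,0],0,1],[[-0.88,0.235,0],0,1],[[-0.88,0.235,0],0,1],[[-0.88,0.235,0],0,1],[[-0.88,0.235,0],0,1],[[-0.88,0.235,0],0,1],[[-0.88,0.235,0],0,1],[[-0.88,0.235,0],0,1],[[-0.88,0.235,0],0,1],[[-0.88,0.235,0],0,1],[[-0.88,0.235,0],0,1],[[-0.88,0.235,0],0,1],[[0,0,0],0,1],[[0,0,0],0,1],[[0,0,0],0,1],[[0,0,0],0,1]]}}

```text
t: 28.98
ee_pos: [612.5, -236.7, 191.4]
orientation: [-1.994, -2.426, 0.0]
ft_force: [-0.3, -0.2, -2.6]
width: 27.8
grasp_force: 29.9
```

```bash
python3 - <<'E'
from h import *
c=cam('wrist');cv2.imwrite('pics/w6.png',c['im'][:,:,::-1])
E
python3 plan.py 611.4 -238.7 53 0.191
```

```text
t 29.0 pos [ 612.6 -236.7  191.6] psi 0.195 tiltz -1.0 j6 -0.58 w 27.9 F 29.9
TURN units 0.05 SHIFT units (after turn) [-0.07 -0.06  5.54]
```

View pics/w6.png

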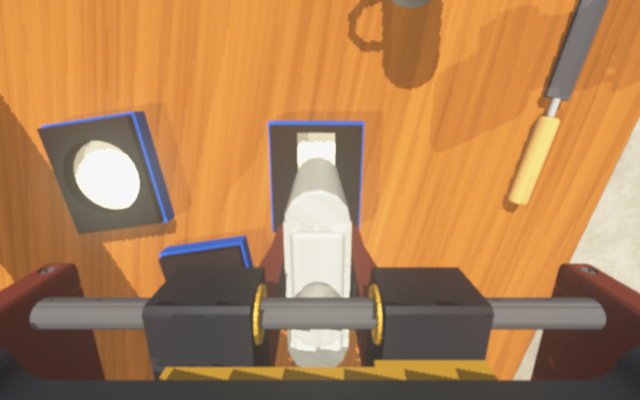

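The flask is lined up over the oblong pocket (316,170).

Emit:
{"method": "move_arm", "body": {"steps": [[[-0.07,-0.05,0.7],0,1],[[0,0,0.9],0,1],[[0,0,0.9],0,1],[[0,0,0.9],0,1],[[0,0,0.7],0,1],[[0,0,0.5],0,1],[[0,0,0.3],0,1],[[0,0,0.2],0,1],[[0,0,0.2],0,1],[[0,0,0.1],0,1],[[0,0,0.1],0,1],[[0,0,0.05],0,1],[[0,0,0],0,1],[[0,0,0],0,1],[[0,0,0],0,1]]}}

```text
t: 30.28
ee_pos: [612.5, -239.7, 53.4]
orientation: [1.995, 2.426, 0.0]
ft_force: [-0.6, -0.2, -1.6]
width: 28.0
grasp_force: 29.9
```

Emit:
{"method": "move_arm", "body": {"steps": [[[0,0,0.04],0,1],[[0,0,0.02],0,1],[[0,0,0],0,1],[[0,0,0],0,0.62],[[0,0,0],0,0.5],[[0,0,0],0,0.4],[[0,0,0],0,0.3],[[0,0,0],0,0.2],[[0,0,0],0,0.1],[[0,0,0],0,0],[[0,0,0],0,0],[[0,0,0],0,0],[[0,0,-0.4],0,0],[[0,0,-0.9],0,0],[[0,0,-0.9],0,0],[[0,0,-0.9],0,0],[[0,0,-0.9],0,0],[[0,0,-0.9],0,0],[[0,0,-0.9],0,0],[[0,0,0],0,0]]}}

```text
t: 31.95
ee_pos: [614.8, -240.7, 202.4]
orientation: [1.99, 2.42, 0.004]
ft_force: [1.4, -0.3, 0.4]
width: 87.8
grasp_force: 0.0
```

Emit:
{"method": "move_arm", "body": {"steps": [[[0,0,0],0,0],[[0,0,0],0,0]]}}

```text
t: 32.12
ee_pos: [611.8, -239.4, 196.2]
orientation: [-1.995, -2.426, 0.0]
ft_force: [0.9, -0.3, -0.4]
width: 87.7
grasp_force: 0.0
```

```bash
python3 - <<'E'
from h import *
c=cam('wrist')
for d in cams.cut_out('wrist','flask')[:1]:
    ys,xs=np.nonzero(d['pixels']);print(d['p'],xs.min(),xs.max(),ys.min(),ys.max())
a=.191;co,s=np.cos(a),np.sin(a)
for dz in(0,15):
    v=np.vstack([proj(c,P@np.array([[co,s,0],[-s,co,0],[0,0,1]])+[611.4,-238.7,dz]) for P in M['flask']]);print(dz,v.min(0),v.max(0))
E
python3 plan.py 666.2 -12.4 200 1.751;  python3 plan.py 666.2 -12.4 200 0.5
```

```text
0.67 303 335 136 241
0 [301.80502347 133.21371391] [332.47239542 235.66736652]
15 [300.92585101 134.41980165] [333.28337171 242.31228734]
t 32.2 pos [ 611.4 -239.3  195.1] psi 0.195 tiltz -1.0 j6 -0.59 w 87.7 F 0.0
TURN units -17.84 SHIFT units (after turn) [-3.78  8.53 -0.19]
t 32.2 pos [ 611.4 -239.3  195.1] psi 0.195 tiltz -1.0 j6 -0.59 w 87.7 F 0.0
TURN units -3.5 SHIFT units (after turn) [ 6.91  6.28 -0.19]
```

The flask is seated. Now the tankard, gripped across the body with the handle out of the way.

Emit:
{"method": "move_arm", "body": {"steps": [[[0,0,0],-1,0],[[0,0,0],-1,0],[[0,0,0],-1,0],[[0,0,0],-1,0],[[0,0,0],-1,0],[[0,0,0],-1,0],[[0,0,0],-1,0],[[0,0,0],-1,0],[[0,0,0],-1,0],[[0,0,0],-1,0],[[0,0,0],-1,0],[[0,0,0],-1,0],[[0,0,0],-1,0],[[0,0,0],-1,0],[[0,0,0],-1,0],[[0,0,0],-1,0],[[0,0,0],-1,0],[[0,0,0],-0.84,0]]}}

```text
t: 33.72
ee_pos: [611.5, -239.3, 194.9]
orientation: [0.29, -3.126, -0.002]
ft_force: [0.3, 0.2, 0.8]
width: 88.0
grasp_force: 0.0
```

Emit:
{"method": "move_arm", "body": {"steps": [[[-0.378,0.853,-0.05],0,0],[[-0.378,0.853,-0.05],0,0],[[-0.378,0.853,-0.05],0,0],[[-0.378,0.853,-0.05],0,0],[[-0.378,0.853,0],0,0],[[-0.378,0.853,0],0,0],[[-0.378,0.853,0],0,0],[[-0.378,0.853,0],0,0],[[-0.378,0.853,0],0,0],[[-0.378,0.853,0],0,0],[[0,0,0],0,0],[[0,0,0],0,0],[[0,0,0],0,0],[[0,0,0],0,0]]}}

```text
t: 34.88
ee_pos: [666.4, -13.8, 200.9]
orientation: [0.282, -3.128, 0.0]
ft_force: [1.3, 0.2, -0.3]
width: 87.8
grasp_force: 0.0
```

```bash
python3 look.py tankard w7.png; python3 plan.py 666.2 -12.4 36 1.751
```

```text
tankard was [666.24 -12.4    1.75] now [664.598 -13.624   1.719] cost 0.058 mask area 4343
t 35.0 pos [666.6 -14.  201.3] psi 1.75 tiltz -1.0 j6 -1.79 w 87.7 F 0.0
TURN units -0.01 SHIFT units (after turn) [0.   0.07 6.61]
```

View pics/w7.png

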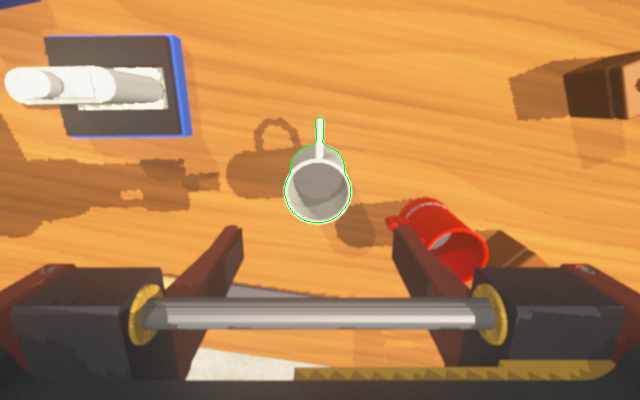

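The grey tankard (318,190) has its handle toward the robot. The red one's handle at (393,224) stays about 15 mm clear of the fingers.

Emit:
{"method": "move_arm", "body": {"steps": [[[0.06,0.02,0.8],0.1,0],[[0,0,0.9],0,0],[[0,0,0.9],0,0],[[0,0,0.9],0,0],[[0,0,0.9],0,0],[[0,0,0.9],0,0],[[0,0,0.7],0,0],[[0,0,0.4],0,0],[[0,0,0.2],0,0],[[0,0,0],0,0],[[0,0,0],0,1],[[0,0,0],0,1],[[0,0,0],0,1],[[0,0,0],0,1],[[0,0,0],0,1],[[0,0,0],0,1],[[0,0,0],0,1],[[0,0,0],0,1],[[0,0,0],0,1],[[0,0,0],0,1]]}}

```text
t: 36.65
ee_pos: [666.2, -12.9, 37.6]
orientation: [-0.27, 3.128, -0.001]
ft_force: [-0.4, -1.2, 6.0]
width: 61.4
grasp_force: 30.0
```

Emit:
{"method": "move_arm", "body": {"steps": [[[0,0,-0.3],0,1],[[0,0,-0.8],0,1],[[0,0,-0.95],0,1],[[0,0,-0.95],0,1],[[0,0,-0.95],0,1],[[0,0,-0.95],0,1],[[0,0,-0.9],0,1],[[0,0,-0.4],0,1],[[0,0,0],0,1],[[0,0,0],0,1],[[0,0,0],0,1]]}}

```text
t: 37.57
ee_pos: [664.1, -12.5, 189.6]
orientation: [0.269, -3.127, -0.001]
ft_force: [-0.9, 0.9, -4.2]
width: 61.5
grasp_force: 30.0
```

```bash
python3 plan.py 378.2 -281 192 1.4;python3 plan.py 378.2 -281 192 0.9
```

```text
t 37.6 pos [664.1 -12.5 189.6] psi 1.743 tiltz -1.0 j6 -1.78 w 61.5 F 30.0
TURN units 3.93 SHIFT units (after turn) [  9.44 -12.53  -0.09]
t 37.6 pos [664.1 -12.5 189.6] psi 1.743 tiltz -1.0 j6 -1.78 w 61.5 F 30.0
TURN units 9.66 SHIFT units (after turn) [  2.28 -15.52  -0.09]
```

Emit:
{"method": "move_arm", "body": {"steps": [[[0,0,0],0.97,1],[[0,0,0],0.97,1],[[0,0,0],0.97,1],[[0,0,0],0.97,1],[[0,0,0],0.97,1],[[0,0,0],0.97,1],[[0,0,0],0.97,1],[[0,0,0],0.97,1],[[0,0,0],0.97,1],[[0,0,0],0.97,1],[[0,0,0],0,1]]}}

```text
t: 38.48
ee_pos: [664.2, -12.6, 189.3]
orientation: [-1.043, -2.96, 0.002]
ft_force: [0.4, -0.1, -3.3]
width: 61.6
grasp_force: 30.0
```

Emit:
{"method": "move_arm", "body": {"steps": [[[0.127,-0.862,0],0,1],[[0.127,-0.862,0],0,1],[[0.127,-0.862,0],0,1],[[0.127,-0.862,0],0,1],[[0.127,-0.862,0],0,1],[[0.127,-0.862,0],0,1],[[0.127,-0.862,0],0,1],[[0.127,-0.862,0],0,1],[[0.127,-0.862,0],0,1],[[0.127,-0.862,0],0,1],[[0.127,-0.862,0],0,1],[[0.127,-0.862,0],0,1],[[0.127,-0.862,0],0,1],[[0.127,-0.862,0],0,1],[[0.127,-0.862,0],0,1],[[0.127,-0.862,0],0,1],[[0.127,-0.862,0],0,1],[[0.127,-0.862,0],0,1],[[0,0,0],0,1],[[0,0,0],0,1]]}}

```text
t: 40.15
ee_pos: [377.5, -280.1, 190.9]
orientation: [-1.039, -2.963, -0.001]
ft_force: [0.5, -0.5, -4.6]
width: 61.9
grasp_force: 30.0
```

Emit:
{"method": "move_arm", "body": {"steps": [[[0,0,0],0,1],[[0,0,0],0,1]]}}

```text
t: 40.32
ee_pos: [378.8, -279.4, 191.2]
orientation: [-1.037, -2.965, -0.001]
ft_force: [-0.4, -0.1, -3.8]
width: 61.2
grasp_force: 30.0
```

```bash
python3 - <<'E'
from h import *
c=cam('wrist');cv2.imwrite('pics/w8.png',c['im'][:,:,::-1])
E
python3 plan.py 378.3 -281 53 0.9
```

```text
t 40.4 pos [ 378.9 -279.3  191.3] psi 0.898 tiltz -1.0 j6 -1.56 w 61.8 F 30.0
TURN units -0.03 SHIFT units (after turn) [-0.02 -0.07  5.53]
```

View pics/w8.png

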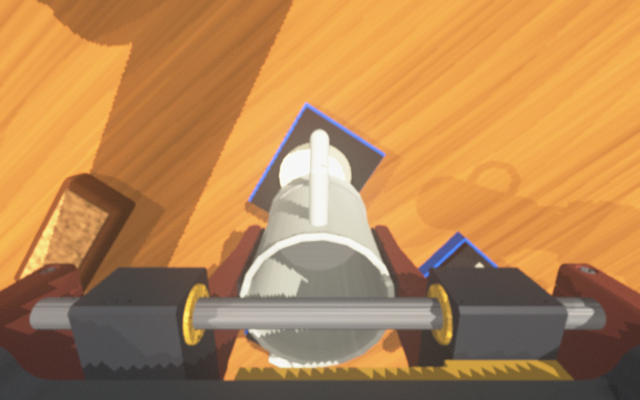

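The tankard is upright over the large round pocket (316,165).

Emit:
{"method": "move_arm", "body": {"steps": [[[-0.02,-0.07,0.7],0,1],[[0,0,0.9],0,1],[[0,0,0.9],0,1],[[0,0,0.9],0,1],[[0,0,0.7],0,1],[[0,0,0.5],0,1],[[0,0,0.3],0,1],[[0,0,0.2],0,1],[[0,0,0.1],0,1],[[0,0,0.1],0,1],[[0,0,0.1],0,1],[[0,0,0.05],0,1],[[0,0,0],0,1],[[0,0,0],0,1],[[0,0,0],0,1]]}}

```text
t: 41.62
ee_pos: [377.9, -281.8, 55.6]
orientation: [1.04, 2.964, -0.0]
ft_force: [-0.2, 0.4, -4.1]
width: 61.7
grasp_force: 30.0
```

Emit:
{"method": "move_arm", "body": {"steps": [[[0,0,0.05],0,1],[[0,0,0.05],0,1],[[0,0,0],0,1],[[0,0,0],0,1],[[0,0,0],0,1]]}}

```text
t: 42.03
ee_pos: [377.7, -281.5, 52.8]
orientation: [-1.04, -2.964, -0.0]
ft_force: [-0.8, 0.2, -3.5]
width: 61.6
grasp_force: 30.0
```

Within about a millimetre of the floor: lower 0.5 mm, release and lift.

Emit:
{"method": "move_arm", "body": {"steps": [[[0,0,0.02],0,1],[[0,0,0],0,1],[[0,0,0],0,0.27],[[0,0,0],0,0.22],[[0,0,0],0,0.15],[[0,0,0],0,0.05],[[0,0,0],0,0],[[0,0,0],0,0],[[0,0,0],0,0],[[0,0,-0.4],0,0],[[0,0,-0.9],0,0],[[0,0,-0.9],0,0],[[0,0,-0.9],0,0],[[0,0,-0.9],0,0],[[0,0,-0.9],0,0],[[0,0,-0.9],0,0],[[0,0,0],0,0],[[0,0,0],0,0],[[0,0,0],0,0]]}}

```text
t: 43.62
ee_pos: [377.3, -281.2, 197.0]
orientation: [-1.04, -2.964, -0.0]
ft_force: [0.4, 0.6, 1.0]
width: 87.9
grasp_force: 0.0
```

```bash
python3 - <<'E'
from h import *
print(ctrl.get_obs()['ee_pos'])
s=cam('side')['im'][100:360,190:450,::-1];w=cam('wrist')['im'][100:260,240:400,::-1]
cv2.imwrite('pics/f.png',np.hstack([cv2.resize(s,(480,480),interpolation=3),cv2.resize(w,(320,480),interpolation=3)[:, :320]]))
E
```

```text
[ 377.26750468 -281.22170531  196.99571417]
```

View pics/f.png

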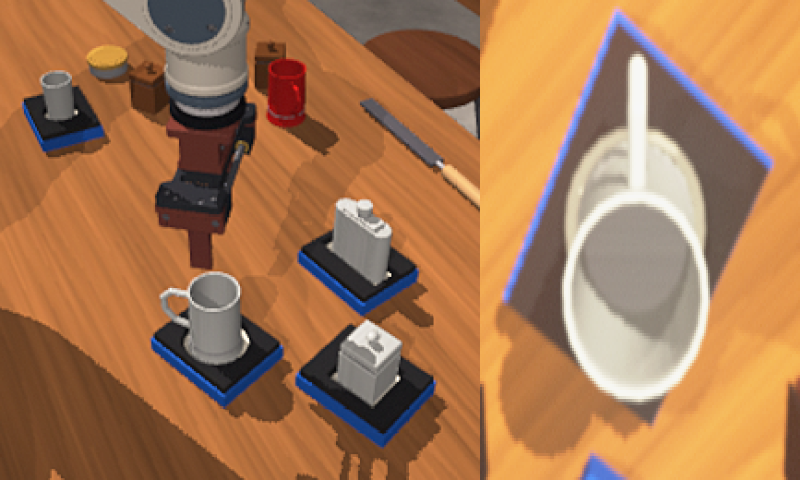

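All four stand upright in their pockets: beaker (57,95), tankard (215,315), flask (362,240) and caddy (368,365). The tin is untouched at (107,60) and the gripper is clear.

```bash
python3 -c "
from workcell import ctrl
print(ctrl.close_job())"
```

```text
the job is handed in; nothing more can be done
None
```

The job is handed in: the tankard, beaker, caddy and flask each stand upright in their own nest in the final picture, and the polish tin was not touched (the close call gave no verdict).

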